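Close the machine guard and hold the dead-man lever at half travel

ROBOT

A 7-joint arm with a two-finger parallel gripper is mounted at the origin on the work surface. World frame = base frame: x ahead of the robot, y to its left, z up, the work surface at z = 0. Lengths are in m, angles in rad, forces in N, time in s.
With the tool pointing down it reaches from about 0.35 to 0.9 m from the base axis. Payload 7.2 kg.
Tool frame: the origin (TCP) lies at the very end of the fingers, on their centre line; the grasp point (between the pads) lies 19 mm behind it; z points along the fingers, y is the line along which they close (so a half turn about z gives the same grasp; the last joint's range is limited). The gripper opens to 85 mm and grips with 20 to 120 N. Pads are 22 mm wide; open, the fingers measure 114 mm over their backs; the gripper's body (76 mm by 85 mm) begins 54 mm behind the grasp point. The pads swing forward as they close: fully open they stand 13 mm farther back than shut.
Start: joints at [-1.391, 0.411, -0.013, 1.596, 0.006, 1.134, -0.082], TCP at [0.153, 0.606, 0.231] pointing down, gripper open.
Joint ranges: [-2.95, 2.95], [-0.29, 1.99], [-1.47, 1.44], [0.14, 2.54], [-1.03, 4.17], [0.13, 1.85], [-2.86, 2.86]. Speed limits (rad/s): [2.39, 2.39, 3.01, 3.01, 3.14, 3.14, 3.14].

INTERFACE

Orientations are given as a unit quaternion [w, x, y, z].
In Python, from station import robot gives the robot as it stands.
- The arm moves only by the tool send_rows, never from a script. Its argument "deltas" is a list of rows, each a list of 3 entries, a list of its own where there are three numbers: the turn, a rotation vector about the tool's x, y, z in units of pi/2 rad (1.0 is pi/2 rad), then the shift along the tool's x, y, z in units of 0.2 m (1.0 is 0.2 m), then the finger opening in mm, from 0 to 85.4. In form: [[[rx, ry, rz], [tx, ty, tz], jaw], ...]. A call has 1 to 20 rows; each row is the pose to reach, as a shift and turn from the pose commanded when the call began, along the tool's axes at that moment; what a row does not reach only later rows make up. A row lasts 1/12 s, in which the tool goes at most 41.7 mm and 7.16 degrees, less where a joint would pass 70% of its speed; a pose out of reach is approached as far as the arm can. A call with a number of a shift or a turn outside -1 to 1 is refused whole. A call with a gripper value outside its range is refused whole. The fingers move at their own pace and stop on an object; "grip_force" is the grip in N (left out, the last holds). Time passes only in rows, so rows that repeat a pose let the fingers close. It gives the time, the measured TCP pose, the force, the opening and the grip force at its end, in the units of the state.
- robot.sense(): the state, without advancing time (a new reading comes with each control period).
- robot.read_camera(name): name is "scene" or "top"; returns the picture (384x512x3 uint8, red, green, blue); there is no depth.
- robot.get_calibration(name): a dict with "fx", "fy", "cx", "cy" (pixels), "view" (4x4, takes a point from world to camera coordinates). Camera axes: x right, y down, z forward; pixel columns grow to the right and rows downward; lengths in m; the calibration is good to about 2 mm. A picture is of the moment at which its call begins. get_calibration takes no time and is no camera call.
- robot.sign_off(): hands the job in; it is judged then, once.
Trained networks look in the newest picture that a camera, given by its name, has taken for a name from the list of things; names that differ only in an ending like _2 or _b are one class to them, and where a whole thing is asked for, a point or a joint stands for the part that bears it (a point fixed in the world has none). Each returns a list of dicts, best first, with "p" (0 to 1); they miss things now and then, are a little off and sometimes report something else, mostly with a low value. They report only what shows in the picture. A call takes as long as a camera call. They do not tell look-alikes from the thing itself.
- robot.masks_of(camera, name): "mask" (384x512 bool, what is visible of it) and "xy" ([column, row] in pixels, amid what is visible of it).
The state is a dict: "time": time; "qpos": joint angles; "joint_velocities": joint speeds; "effort": joint torques, N m; "tcp_pos": TCP position; "orientation": TCP orientation; "wrist_force": force on the tool from outside, world axes, zero at the start; "ft_torque": the same for the moment, N m; "opening": opening from 0.0 (shut) to 1.0 (fully open); "grip_force": force on a finger pad.
Only numpy, scipy, OpenCV 4.12 (cv2) and the standard library are available. Lean on these libraries where they do the work, as an engineer would, in place of code of your own. Each camera call takes 0.05 s, during which the arm holds its last target. There are 200 camera calls.

TASK

Slide the clear guard of the deburring machine all the way down, and only then press the sprung dead-man lever down to half its travel, so that the rubber pad's edge lies between the two pins of the gauge plate, and keep it there: the program finishes while the gripper is still holding the lever pressed. Never push the lever right down to its stop, and leave the tray with the bush, the caliper and the chuck key where they lie.

Things in the scene. Friction and masses are not known exactly. Their poses are not given: they have to be found in the camera images.
- machine: Fixed white bench deburring cabinet, chuck inside. Origin on the work surface under the plane of the sliding guard, midway between its guides; x points into the cabinet (away from the robot at yaw 0), y along the guard. Two guide channels, 26 x 18 mm, 270 mm high, at y = +-137 mm, open at the top. Cabinet behind: x 20 to 210 mm, 260 mm wide, 150 mm high. Place and yaw vary.
- guard (a joint): Height of the sliding guard above closed, in m: 0 fully down, 0.125 fully up. Clear panel in an aluminium frame, 250 wide, 130 high, 14 mm thick, 0.4 kg, sliding vertically between the channels. Stiff (8 N friction): stays where it is left, about 4 N pushes it down, 12 N lifts it. Starts raised 60 to 120 mm.
- guard_bar (a point): Centre of the guard's handle: level steel bar, 14 mm diameter, 140 mm long along the machine's y, on two 10 mm posts 60 mm either side of this point, above the guard's top rail and in the guard's plane. 33 mm free below the bar, free before and behind: grip it across from above. Moves with the guard; 192 mm above the work surface when fully down.
- stand: Fixed stand of the dead-man lever: steel foot 190 x 130 x 16 mm, grey hinge block 125 mm high. Origin on the work surface under the lever's hinge axis, which lies along the stand's y, 110 mm up; the lever points along -x (to the robot at yaw 0), its pad 110 mm out, centred at y = 0. It stands left or right of the machine, the tray on the other side; place and yaw vary.
- gauge (a point): Point midway between the two pins of the gauge plate, 110 mm up. The plate, steel, 5 mm thick, 30 mm wide, top at 143 mm, stands beside the pad at the stand's x = -110, y = +55 mm; the 6 mm pins, 14 mm above and 14 mm below this point, point at the pad's edge and end 11 mm from it.
- lever (a joint): Angle of the dead-man lever in rad, downwards: 0 released (pad end 0.25 rad above level), 0.25 half travel (lever level, pad's edge midway between the pins), 0.5 lower stop. The spring pushes back up: about 4 N at the pad to start, 8 N at half travel, 13 N at the stop; it rises as soon as it is let go.
- pad (a point): Black rubber pad at the lever's free end, 50 x 50 x 10 mm, to be pressed from above. This point is the middle of the pad, 110 mm from the hinge axis, 5 mm below its upper face. Pad centre 137 mm above the work surface when released, 110 mm at half travel, 83 mm at the stop.
- tray: Bystander: grey open plastic tray, 140 x 110 x 35 mm high, 1.5 kg. Origin under its centre.
- bush: Bystander: turned steel flanged bush standing in the tray, flange 44 mm diameter, 45 mm high. Origin under its centre.
- caliper: Bystander: steel caliper lying flat between robot and machine, 170 mm long along its x, jaws to +y, 10 mm thick. Origin under the beam's middle.
- chuck_key: Bystander: T-shaped dark steel chuck key lying flat between robot and machine, 105 mm long along its x, bar 100 mm, 16 mm thick. Origin under the middle of its shaft.
There are look-alikes about, which are no part of the job. Of the things that look like the stand, take the one that is farthest to the robot's left at the start.

How it is judged:
By the outcome, as a careful person would: the job done as asked, in the order asked, and still so for the second after the job is handed in, while the arm keeps its last pose, push and grip.
It also fails if it takes over 45 s, if anything falls off the work surface, if the arm or the gripper's body presses on something with over 40 N, if the wrist force passes 120 N, or if a joint passes its speed limit or range.

## Working session

There is one attempt and no reset: what is moved stays moved. The work goes in short steps, Python scripts to look and compute and a tool call to move; the robot and the scene stay as the last step left them, time stands still between calls to the robot, and variables do not carry over. Pictures are saved under pics/ and viewed, at most 10 in all, crops included, and the job is handed in when it is done.

Besides the shell and the picture viewer there is one more tool, called after "Request:" in YAML: its name, and indented under it one key for each argument. send_rows: Moves the arm, as the interface text tells. Shifts and turns lie within -1 to 1; 1 stands for 0.2 m of shift or pi/2 rad of turn. Its arguments: {"type":"object","properties":{"deltas":{"type":"array"},"grip_force":{"type":"number"}},"required":["deltas"]}

```bash
mkdir -p pics; ls; python3 - <<'E'
from station import robot
import cv2,numpy as np
ims=[]
for c in ("scene","top"):
    im=robot.read_camera(c); cv2.imwrite(f"pics/{c}0.png",im[...,::-1])
    k=robot.get_calibration(c); print(c,k["fx"],k["cx"],k["cy"],np.round(k["view"],3).tolist())
    for n in ("machine","guard","guard_bar","stand","gauge","lever","pad","tray","caliper","chuck_key"):
        try: print(n,[(round(d["p"],2),np.round(d["xy"]).tolist(),int(d["mask"].sum())) for d in robot.masks_of(c,n)][:4])
        except Exception as e: print(n,e)
s=robot.sense();print(s)
E
```

```text
pics
scene 395.3658280021639 253.6833948961671 186.71623271406673 [[-0.74, 0.672, -0.016, 0.454], [0.487, 0.519, -0.703, -0.1], [-0.464, -0.528, -0.711, 1.499], [0.0, 0.0, 0.0, 1.0]]
machine [(0.89, [226.0, 237.0], 11832)]
guard []
guard_bar [(0.69, [250.0, 194.0], 1973)]
stand [(0.75, [176.0, 141.0], 1836), (0.74, [208.0, 168.0], 1341), (0.65, [246.0, 196.0], 1972)]
gauge [(0.62, [208.0, 167.0], 1362), (0.57, [176.0, 142.0], 1840)]
lever [(0.73, [216.0, 144.0], 334), (0.58, [177.0, 116.0], 298)]
pad [(0.86, [220.0, 145.0], 287), (0.51, [180.0, 118.0], 227)]
tray [(0.75, [347.0, 313.0], 2278), (0.27, [307.0, 230.0], 326)]
caliper [(0.93, [307.0, 228.0], 412)]
chuck_key [(0.65, [278.0, 193.0], 178), (0.36, [249.0, 194.0], 2008)]
top 452.2419088263741 254.73796004769466 195.47799958136696 [[-0.005, -1.0, -0.013, -0.072], [-0.997, 0.006, -0.078, 0.538], [0.078, 0.013, -0.997, 1.36], [0.0, 0.0, 0.0, 1.0]]
machine [(0.95, [243.0, 141.0], 8584)]
guard [(0.67, [238.0, 166.0], 1294)]
guard_bar [(0.82, [239.0, 164.0], 1149)]
stand [(0.98, [417.0, 206.0], 2923), (0.88, [339.0, 207.0], 2734)]
g
[... 389 characters left out ...]
 array([-1.3911835 ,  0.41112225, -0.01271708,  1.59620231,  0.00558755,
        1.13430343, -0.08220891]), 'joint_velocities': array([ 0.00019523, -0.0001974 , -0.00083896, -0.00088558,  0.00139703,
       -0.00091253,  0.00305686]), 'effort': array([-6.56350767e-04, -6.00425792e+01,  6.80934917e-01, -2.99738091e+01,
        1.38925479e-02,  1.73923891e-03, -3.28893998e-05]), 'tcp_pos': array([0.15329976, 0.60590623, 0.23128257]), 'orientation': array([-9.21472613e-06,  1.23584231e-01,  9.92334086e-01,  5.39036236e-07]), 'wrist_force': array([-0.12525005,  1.31746518,  1.09696056]), 'ft_torque': array([-0.06050587,  0.01502099,  0.00961149]), 'grip_force': 0.0, 'opening': 1.001403903497292}
```

View pics/scene0.png

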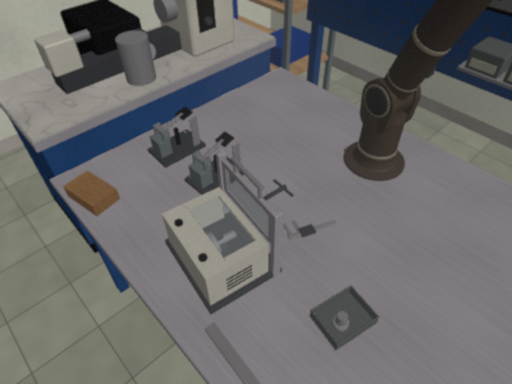

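View pics/top0.png

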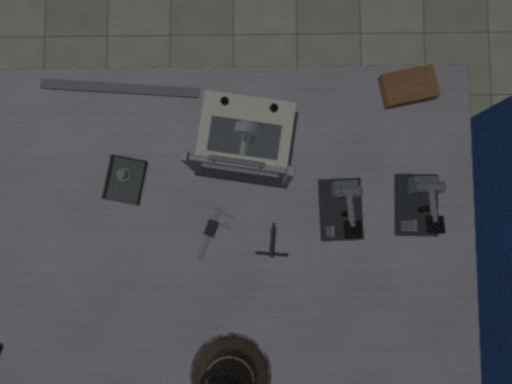

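Scene: cabinet at (226,237) with the bar at about (240,178). The stand-like objects are at scene (176,141)/top (417,206) and scene (208,168)/top (339,207). World +y (the robot's left) is image left in top, so I choose top (339,207) = scene (208,168). Next is a close crop of it.

```bash
python3 - <<'E'
import cv2,numpy as np
s=cv2.imread("pics/scene0.png");t=cv2.imread("pics/top0.png")
def crop(im,c0,r0,w,h,f):
    o=cv2.resize(im[r0:r0+h,c0:c0+w],None,fx=f,fy=f,interpolation=cv2.INTER_CUBIC)
    for k in range(0,w,10):
        cv2.line(o,(k*f,0),(k*f,6 if k%50 else 12),(0,255,255),1)
        if k%20==0: cv2.putText(o,str(c0+k),(k*f,20),0,.35,(0,255,255),1)
    for k in range(0,h,10):
        cv2.line(o,(0,k*f),(6,k*f),(0,255,255),1)
        if k%20==0: cv2.putText(o,str(r0+k),(8,k*f+4),0,.35,(0,255,255),1)
    return o
a=crop(t,180,140,200,110,4)
cv2.imwrite("pics/topc.png",a)
b=crop(s,180,120,114,150,4)
b2=crop(t,310,170,57,75,6)
cv2.imwrite("pics/scenec.png",np.hstack([b,cv2.copyMakeBorder(b2,0,600-b2.shape[0],0,0,0)])[:600,:800])
E
```

```text
(no output)
```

View pics/topc.png

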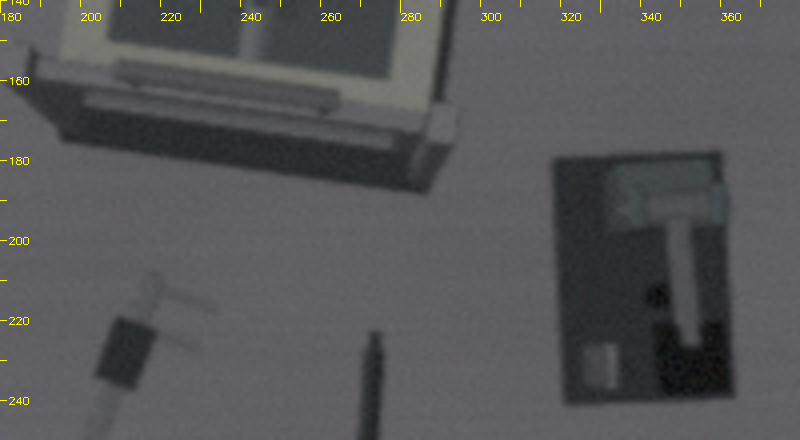

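View pics/scenec.png

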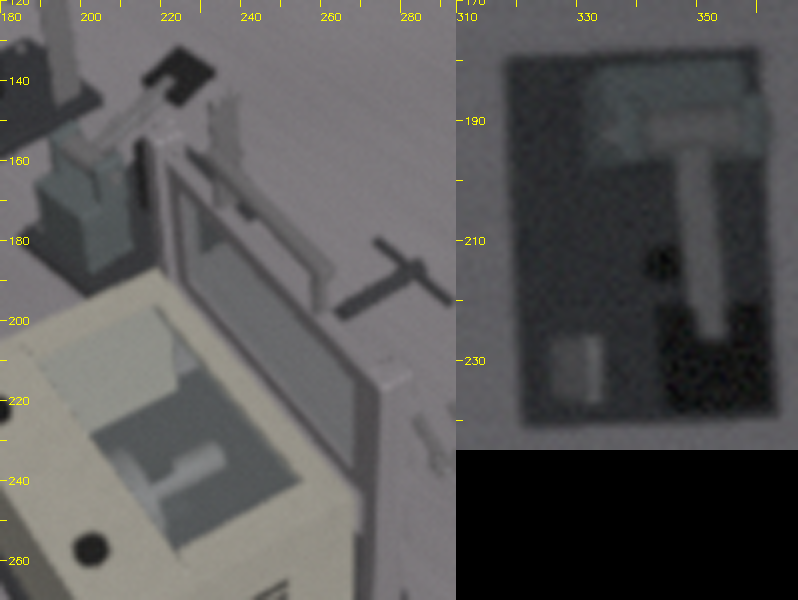

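The crop shows the chosen stand: dark foot, hinge block top at (345,187), lever running to the black pad at (353,230), gauge plate at (330,231). It fits the description. Now I'll triangulate.

```bash
cat > h.py <<'E'
from station import robot
import numpy as np
C={c:robot.get_calibration(c) for c in("scene","top")}
def ray(c,uv):
    k=C[c];V=np.array(k["view"]);R=V[:3,:3];o=-R.T@V[:3,3]
    d=R.T@np.array([(uv[0]-k["cx"])/k["fx"],(uv[1]-k["cy"])/k["fy"],1]);return o,d/np.linalg.norm(d)
def tri(us,ut):
    a,d=ray("scene",us);b,e=ray("top",ut)
    s=np.linalg.lstsq(np.c_[d,-e],b-a,rcond=None)[0]
    p,q=a+s[0]*d,b+s[1]*e
    return (p+q)/2,np.linalg.norm(p-q)
def plane(c,uv,z):
    o,d=ray(c,uv);return o+d*(z-o[2])/d[2]
def proj(c,p):
    k=C[c];V=np.array(k["view"]);q=V[:3,:3]@p+V[:3,3]
    return np.array([k["fx"]*q[0]/q[2]+k["cx"],k["fy"]*q[1]/q[2]+k["cy"]])
E
python3 - <<'E'
from h import *
np.set_printoptions(precision=4,suppress=True)
for n,s,t in [("barR",(227.5,159),(262,165)),("barL",(262,187.5),(207,157.5)),("pad",(224.7,139),(352.6,229.8)),("gaugetop",(237,144),(330,231)),
 ("chanR",(222,154),(291,166.5)),("chanL",(278,215),(185,151))]:
    print(n,*tri(s,t))
for uv in [(318.5,179.5),(360.5,178),(363,239),(321,240.5)]: print("foot",plane("top",uv,.016))
for uv in [(195,175),(287,188)]: print("machfoot",plane("top",uv,.0))
for c in C:
  for n in ("guard_bar","pad"):
    robot.read_camera(c)
    for d in robot.masks_of(c,n)[:2]:
        r,cc=np.nonzero(d["mask"]);print(c,n,round(d["p"],2),cc.min(),cc.max(),r.min(),r.max(),cc.mean(),r.mean())
E
```

```text
barR [ 0.5969 -0.1027  0.3004] 0.01821242633420098
barL [0.6102 0.0363 0.3043] 0.0034910190662733685
pad [ 0.4316 -0.3473  0.1376] 0.0014598351045049722
gaugetop [ 0.4289 -0.2828  0.1518] 0.002021701516450604
chanR [ 0.5858 -0.1657  0.2736] 0.010356353289274674
chanL [0.6277 0.1014 0.2698] 0.01108371465686417
foot [ 0.5855 -0.2705  0.016 ]
foot [ 0.5892 -0.3989  0.016 ]
foot [ 0.4032 -0.4021  0.016 ]
foot [ 0.3994 -0.275   0.016 ]
machfoot [0.604  0.1111 0.    ]
machfoot [ 0.5614 -0.1747  0.    ]
scene guard_bar 0.65 222 273 157 239 246.8705941591138 194.94108761329306
scene pad 0.89 195 232 132 161 215.29508196721312 145.64262295081969
scene pad 0.49 156 191 107 131 175.64822134387353 118.19762845849803
top guard_bar 0.76 190 285 155 178 238.39407540394973 165.50718132854578
top pad 0.7 424 444 183 233 433.41830065359477 211.20751633986927
```

```bash
python3 - <<'E'
from h import *
from scipy.optimize import least_squares
import cv2
np.set_printoptions(precision=4,suppress=True)
def W(p,x,y,yaw,):
    c,s=np.cos(yaw),np.sin(yaw);return np.array([x+c*p[0]-s*p[1],y+s*p[0]+c*p[1],p[2]])
# channel top centres, bar ends, base corners
obs=[("scene",(0,-.137,.27),(221,154.5)),("scene",(0,.137,.27),(278,215)),("top",(0,-.137,.27),(290.5,166.5)),("top",(0,.137,.27),(185.5,152)),
("scene",(0,-.07,"b"),(227.5,159)),("scene",(0,.07,"b"),(262.5,187.5)),("top",(0,-.07,"b"),(262,165)),("top",(0,.07,"b"),(207.5,158))]
def f(v): return np.concatenate([proj(c,W((p[0],p[1],v[3] if p[2]=="b" else p[2]),*v[:3]))-np.array(u) for c,p,u in obs])
r=least_squares(f,[.607,-.03,-.15,.3],loss="soft_l1");print(r.x);print(r.fun.reshape(-1,2))
for m in("scene","top"):
    im=cv2.resize(cv2.imread(f"pics/{m}0.png"),None,fx=4,fy=4,interpolation=cv2.INTER_CUBIC)
    def L(a,b,col): 
        q=[tuple(np.int32(4*proj(m,x)+1.5)) for x in(a,b)];cv2.line(im,*map(lambda t:tuple(map(int,t)),q),col,1)
    x=r.x
    L(W((0,-.07,x[3]),*x[:3]),W((0,.07,x[3]),*x[:3]),(0,0,255))
    for s in(-1,1):
        for a,b in[((-.013,-.009),(.013,-.009)),((.013,-.009),(.013,.009)),((.013,.009),(-.013,.009)),((-.013,.009),(-.013,-.009))]:
            L(W((a[0],s*.137+a[1],.27),*x[:3]),W((b[0],s*.137+b[1],.27),*x[:3]),(0,255,0))
    cv2.imwrite(f"pics/fit_{m}.png",im)
a=cv2.imread("pics/fit_scene.png")[560:960,820:1220];b=cv2.imread("pics/fit_top.png")[540:780,720:1200]
o=np.zeros((400,880,3),np.uint8);o[:400,:400]=a;o[:240,400:]=b;cv2.imwrite("pics/fit.png",o[:,:800] if 0 else cv2.resize(o,(800,364)))
E
```

```text
[ 0.6037 -0.0321 -0.1377  0.302 ]
[[-0.9745 -0.21  ]
 [-0.1207 -0.7694]
 [-0.125   2.0681]
 [-3.0121  2.525 ]
 [ 4.442  -0.496 ]
 [-0.4965  1.4679]
 [ 1.9703 -1.7773]
 [-0.2454 -2.154 ]]
```

View pics/fit.png

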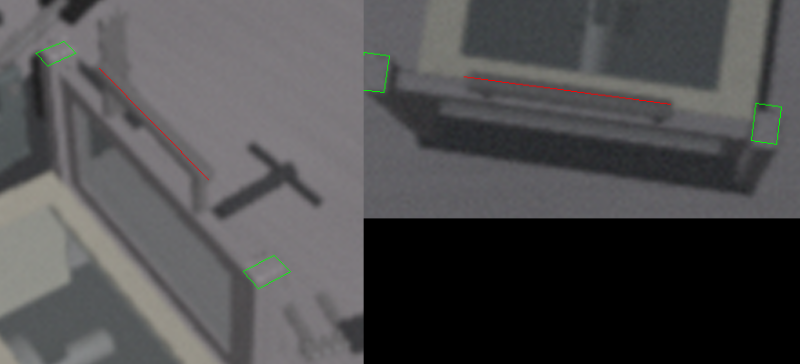

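```bash
python3 - <<'E'
from h import *
from scipy.optimize import least_squares
np.set_printoptions(precision=4,suppress=True)
def W(p,x,y,yaw,):
    c,s=np.cos(yaw),np.sin(yaw);return np.array([x+c*p[0]-s*p[1],y+s*p[0]+c*p[1],p[2]])
obs=[("scene",(0,-.137,.27),(221,154.5)),("scene",(0,.137,.27),(278,215)),("top",(0,-.137,.27),(290.5,168)),("top",(0,.137,.27),(184.5,153.5)),
("scene",(0,.07,"b"),(262.5,188)),("top",(0,-.07,"b"),(264,166)),("top",(0,.07,"b"),(208,158.5))]
def f(v): return np.concatenate([proj(c,W((p[0],p[1],v[3] if p[2]=="b" else p[2]),*v[:3]))-np.array(u) for c,p,u in obs])
r=least_squares(f,[.607,-.03,-.15,.3],loss="soft_l1");print(r.x);print(r.fun.reshape(-1,2))
print(robot.sense()["time"], np.hypot(*r.x[:2]))
# stand: pad / gauge / foot
p=tri((224.7,139),(352.6,229.8))[0]
foot=[plane("top",u,.016)[:2] for u in [(318.5,179.5),(360.5,178),(363,239),(321,240.5)]]
m=np.mean(foot,0);ax=(foot[0]+foot[1]-foot[2]-foot[3]);ay=(foot[0]+foot[3]-foot[1]-foot[2]);print(m,np.arctan2(ax[1],ax[0]),np.arctan2(-ay[0],ay[1]))
E
```

```text
[ 0.6015 -0.0329 -0.1474  0.3019]
[[-0.1309 -0.8727]
 [-0.124  -1.1957]
 [ 0.1318  1.9778]
 [-1.6282  1.3974]
 [-0.2711  0.5103]
 [ 0.2626 -1.5807]
 [-0.3786 -2.0016]]
1.5 0.6023780121595534
[ 0.4943 -0.3366] 0.02085445815343554 0.029864100369293763
```

```bash
cat >> h.py <<'E'
from scipy.spatial.transform import Rotation as Ro
def delta(tgt,ang=None,tilt=None):
    """tool-frame shift (0.2 m units) to world tgt; turn (pi/2 units) so tool y points at world angle ang, tool down"""
    s=robot.sense();q=s["orientation"];R=Ro.from_quat(q,scalar_first=True)
    sh=R.inv().apply(np.array(tgt)-s["tcp_pos"])/.2
    rv=np.zeros(3)
    if ang is not None:
        y=np.array([np.cos(ang),np.sin(ang),0]);z=np.array([0,0,-1.]);T=Ro.from_matrix(np.c_[np.cross(y,z),y,z])
        rv=(R.inv()*T).as_rotvec()/(np.pi/2)
    print("t",round(s["time"],2),"pos",np.round(s["tcp_pos"],4),"F",np.round(s["wrist_force"],1),"turn",np.round(rv,4),"shift",np.round(sh,4),"q",np.round(s["qpos"],2))
E
python3 -c "
from h import *
delta([.303,.393,.42],-.147); delta([.6,-.033,.42],-.147)"
```

```text
t 1.5 pos [0.1533 0.6059 0.2313] F [-0.1  0.2 -0.4] turn [ 0.     -0.      0.9359] shift [-0.9866 -0.8484 -0.9435] q [-1.39  0.41 -0.01  1.6   0.01  1.13 -0.08]
t 1.5 pos [0.1533 0.6059 0.2313] F [-0.1  0.2 -0.4] turn [ 0.     -0.      0.9359] shift [-2.9486 -2.5492 -0.9435] q [-1.39  0.41 -0.01  1.6   0.01  1.13 -0.08]
```

Request:
send_rows:
  deltas:
    - [[0,0,0.31],[-0.98,-0.85,-0.94],85]
    - [[0,0,0.31],[-0.98,-0.85,-0.94],85]
    - [[0,0,0.31],[-0.98,-0.85,-0.94],85]
    - [[0,0,0.31],[-0.98,-0.85,-0.94],85]
    - [[0,0,0.31],[-0.98,-0.85,-0.94],85]
    - [[0,0,0.31],[-0.98,-0.85,-0.94],85]
    - [[0,0,0.31],[-0.98,-0.85,-0.94],85]
    - [[0,0,0.31],[-0.98,-0.85,-0.94],85]

```text
time: 2.17
tcp_pos: [0.3038, 0.3903, 0.4221]
orientation: [0.0, 0.36, 0.933, 0.001]
wrist_force: [0.2, 0.2, 1.0]
opening: 0.994
grip_force: 0.0
```

```bash
python3 -c "
from h import *
delta([.46,.19,.42],-.147); delta([.6,-.033,.42],-.147)"
```

```text
t 2.17 pos [0.3038 0.3903 0.4221] F [0.2 0.2 1. ] turn [ 0.0017 -0.0011  0.624 ] shift [-1.2516 -0.2162  0.0098] q [-1.19  0.07  0.2   1.6  -0.01  1.47 -0.16]
t 2.17 pos [0.3038 0.3903 0.4221] F [0.2 0.2 1. ] turn [ 0.0017 -0.0011  0.624 ] shift [-2.5195 -0.5707  0.0084] q [-1.19  0.07  0.2   1.6  -0.01  1.47 -0.16]
```

Request:
send_rows:
  deltas:
    - [[0,0,0.31],[-0.98,-0.2,0],85]
    - [[0,0,0.31],[-0.98,-0.2,0],85]
    - [[0,0,0.31],[-0.98,-0.2,0],85]
    - [[0,0,0.31],[-0.98,-0.2,0],85]
    - [[0,0,0.31],[-0.98,-0.2,0],85]
    - [[0,0,0.31],[-0.98,-0.2,0],85]

```text
time: 2.67
tcp_pos: [0.4241, 0.225, 0.4201]
orientation: [0.001, 0.578, 0.816, 0.0]
wrist_force: [0.7, -0.2, 0.2]
opening: 0.999
grip_force: 0.0
```

```bash
python3 -c "
from h import *
delta([.53,.08,.42],-.147); delta([.6,-.033,.42],-.147)"
```

```text
t 2.67 pos [0.4241 0.225  0.4201] F [ 0.7 -0.2  0.2] turn [0.0016 0.0007 0.309 ] shift [-0.8596  0.2587  0.0023] q [-0.98  0.03  0.41  1.64 -0.01  1.46 -0.23]
t 2.67 pos [0.4241 0.225  0.4201] F [ 0.7 -0.2  0.2] turn [0.0016 0.0007 0.309 ] shift [-1.5088  0.4013  0.0036] q [-0.98  0.03  0.41  1.64 -0.01  1.46 -0.23]
```

Request:
send_rows:
  deltas:
    - [[0,0,0.309],[-0.98,0.26,0],85]
    - [[0,0,0.309],[-0.98,0.26,0],85]
    - [[0,0,0.309],[-0.98,0.26,0],85]
    - [[0,0,0.309],[-0.98,0.26,0],85]
    - [[0,0,0.309],[-0.98,0.26,0],85]
    - [[0,0,0.309],[-0.98,0.26,0],85]

```text
time: 3.17
tcp_pos: [0.5386, 0.0582, 0.4195]
orientation: [0.002, 0.757, 0.654, -0.0]
wrist_force: [-1.9, -1.2, 0.2]
opening: 0.995
grip_force: 0.0
```

```bash
python3 -c "
from h import *
delta([.602,-.033,.42],-.147)"
```

```text
t 3.17 pos [0.5386 0.0582 0.4195] F [-1.9 -1.2  0.2] turn [0.0015 0.0019 0.0008] shift [-0.4053  0.38   -0.0005] q [-0.72  0.17  0.63  1.53 -0.1   1.48 -0.24]
```

Request:
send_rows:
  deltas:
    - [[0.001,0.002,0.001],[-0.405,0.38,0],85]
    - [[0.001,0.002,0.001],[-0.405,0.38,0],85]
    - [[0.001,0.002,0.001],[-0.405,0.38,0],85]
    - [[0.001,0.002,0.001],[-0.405,0.38,0],85]
    - [[0.001,0.002,0.001],[-0.405,0.38,0],85]

```text
time: 3.58
tcp_pos: [0.6008, -0.0265, 0.4187]
orientation: [-0.002, 0.755, 0.656, 0.0]
wrist_force: [0.2, 1.1, -0.4]
opening: 0.995
grip_force: 0.0
```

```bash
python3 -c "
from h import *
import cv2
delta([.602,-.033,.283],-.147)
a=robot.read_camera('scene')[90:240,180:330,::-1];b=robot.read_camera('top')[110:230,170:300,::-1]
o=np.zeros((600,800,3),np.uint8);x=cv2.resize(a,(400,400),interpolation=2);y=cv2.resize(b,(400,369),interpolation=2);o[:400,:400]=x;o[:369,400:]=y
cv2.imwrite('pics/above.png',o[:400])"
```

```text
t 3.58 pos [ 0.6008 -0.0265  0.4187] F [ 0.2  1.1 -0.4] turn [-0.0015 -0.0013  0.004 ] shift [-0.0328  0.0121  0.6784] q [-0.52  0.31  0.68  1.38 -0.2   1.52  0.01]
```

View pics/above.png

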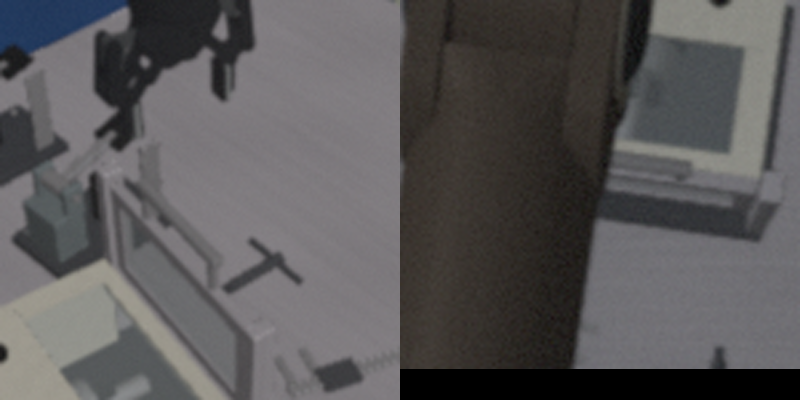

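Fingers straddle the bar, one each side: left finger at crop (135,125), right at (225,85), bar running (130,180)-(215,265). Descending.

Request:
send_rows:
  deltas:
    - [[-0.001,-0.001,0.004],[-0.03,0.01,0.15],85]
    - [[-0.001,-0.001,0.004],[-0.03,0.01,0.3],85]
    - [[-0.001,-0.001,0.004],[-0.03,0.01,0.45],85]
    - [[-0.001,-0.001,0.004],[-0.03,0.01,0.58],85]
    - [[-0.001,-0.001,0.004],[-0.03,0.01,0.68],85]
    - [[-0.001,-0.001,0.004],[-0.03,0.01,0.68],85]

```text
time: 4.18
tcp_pos: [0.599, -0.0281, 0.2794]
orientation: [-0.003, 0.755, 0.656, -0.002]
wrist_force: [0.2, 1.2, -0.9]
opening: 0.994
grip_force: 0.0
```

```bash
python3 -c "
from h import *
import cv2
delta([.602,-.033,.283],-.147)
a=robot.read_camera('scene')[90:240,180:330,::-1]
cv2.imwrite('pics/down.png',cv2.resize(a,(450,450),interpolation=2))"
```

```text
t 4.18 pos [ 0.599  -0.0281  0.2794] F [ 0.2  1.2 -0.9] turn [-0.0041 -0.001   0.0039] shift [-0.0223  0.0182 -0.0179] q [-0.51  0.38  0.65  1.62 -0.24  1.23  0.05]
```

View pics/down.png

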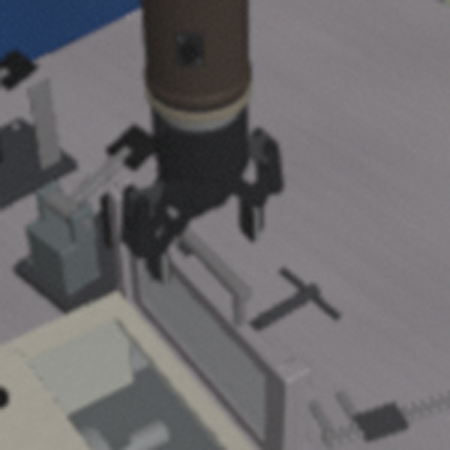

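The bar runs between the two fingers (cabinet-side one at (155,265), robot-side one at (250,225)). Closing gently.

Request:
send_rows:
  deltas:
    - [[0,0,0],[0,0,0],10]
    - [[0,0,0],[0,0,0],10]
    - [[0,0,0],[0,0,0],10]
    - [[0,0,0],[0,0,0],10]
    - [[0,0,0],[0,0,0],10]
    - [[0,0,0],[0,0,0],10]
    - [[0,0,0],[0,0,0],10]
    - [[0,0,0],[0,0,0],10]
  grip_force: 25

```text
time: 4.9
tcp_pos: [0.601, -0.0307, 0.2835]
orientation: [-0.001, 0.756, 0.654, 0.0]
wrist_force: [-4.9, 0.9, 4.1]
opening: 0.154
grip_force: 25.8
```

Request:
send_rows:
  deltas:
    - [[0,0,0],[0,0,0.06],10]
    - [[0,0,0],[0,0,0.12],10]
    - [[0,0,0],[0,0,0.18],10]
    - [[0,0,0],[0,0,0.24],10]
    - [[0,0,0],[0,0,0.3],10]
    - [[0,0,0],[0,0,0.36],10]
    - [[0,0,0],[0,0,0.42],10]
    - [[0,0,0],[0,0,0.46],10]
    - [[0,0,0],[0,0,0.49],10]
    - [[0,0,0],[0,0,0.49],10]

```text
time: 5.73
tcp_pos: [0.6009, -0.0307, 0.1837]
orientation: [-0.001, 0.756, 0.654, -0.0]
wrist_force: [1.4, -0.8, -11.6]
opening: 0.153
grip_force: 24.5
```

Request:
send_rows:
  deltas:
    - [[0,0,0],[0,0,0.015],10]
    - [[0,0,0],[0,0,0.03],10]
    - [[0,0,0],[0,0,0.04],10]
    - [[0,0,0],[0,0,0.05],10]
    - [[0,0,0],[0,0,0.05],10]
    - [[0,0,0],[0,0,0.05],10]

```text
time: 6.23
tcp_pos: [0.6011, -0.0307, 0.1783]
orientation: [-0.001, 0.756, 0.654, 0.001]
wrist_force: [-13.8, 1.1, 24.5]
opening: 0.149
grip_force: 27.9
```

Request:
send_rows:
  deltas:
    - [[0,0,0],[0,0,0.01],10]
    - [[0,0,0],[0,0,0.015],10]
    - [[0,0,0],[0,0,0.015],10]
    - [[0,0,0],[0,0,0.015],10]

```text
time: 6.57
tcp_pos: [0.6012, -0.0307, 0.177]
orientation: [-0.001, 0.756, 0.654, 0.002]
wrist_force: [-20.5, 2.2, 39.4]
opening: 0.152
grip_force: 30.2
```

Stop reached (force rises to 39 N with almost no motion). Easing off slightly and releasing.

Request:
send_rows:
  deltas:
    - [[0,0,0],[0,0,-0.01],10]
    - [[0,0,0],[0,0,-0.01],40]
    - [[0,0,0],[0,0,-0.01],60]
    - [[0,0,0],[0,0,-0.01],60]
    - [[0,0,0],[0,0,-0.01],60]
    - [[0,0,0],[0,0,-0.01],60]
    - [[0,0,0],[0,0,-0.2],60]
    - [[0,0,0],[0,0,-0.4],60]
    - [[0,0,0],[0,0,-0.6],60]
    - [[0,0,0],[0,0,-0.8],60]
    - [[0,0,0],[0,0,-1],30]
    - [[0,0,0],[0,0,-1],0]

```text
time: 7.57
tcp_pos: [0.6041, -0.032, 0.3804]
orientation: [0.003, 0.756, 0.654, 0.005]
wrist_force: [-0.0, -1.0, -0.5]
opening: 0.433
grip_force: 0.0
```

```bash
python3 -c "
from h import *
import cv2
delta([.53,-.19,.34],0.03)
delta([.4316,-.3473,.22],0.03)
a=robot.read_camera('scene')[90:240,180:330,::-1]
o=cv2.resize(a,(600,600),interpolation=2)
y=-.147
for z,col in((.192,(0,0,255)),):
  for dx,dy in((.601,-.033),):
    q=[proj('scene',np.array([dx-np.sin(y)*s,dy+np.cos(y)*s,z])) for s in(-.07,.07)]
    for u in q:
        cv2.circle(o,tuple(int(4*(v-m)+2) for v,m in zip(u,(180,90))),4,col,1)
cv2.imwrite('pics/closed.png',o)"
```

```text
t 7.57 pos [ 0.6041 -0.032   0.3804] F [-0.  -1.  -0.5] turn [ 0.0074 -0.0018 -0.1111] shift [-0.8358 -0.2551  0.1961] q [-0.52  0.32  0.68  1.46 -0.21  1.42  0.02]
t 7.57 pos [ 0.6041 -0.032   0.3804] F [-0.  -1.  -0.5] turn [ 0.0074 -0.0018 -0.1111] shift [-1.6872 -0.6354  0.7886] q [-0.52  0.32  0.68  1.46 -0.21  1.42  0.02]
```

View pics/closed.png

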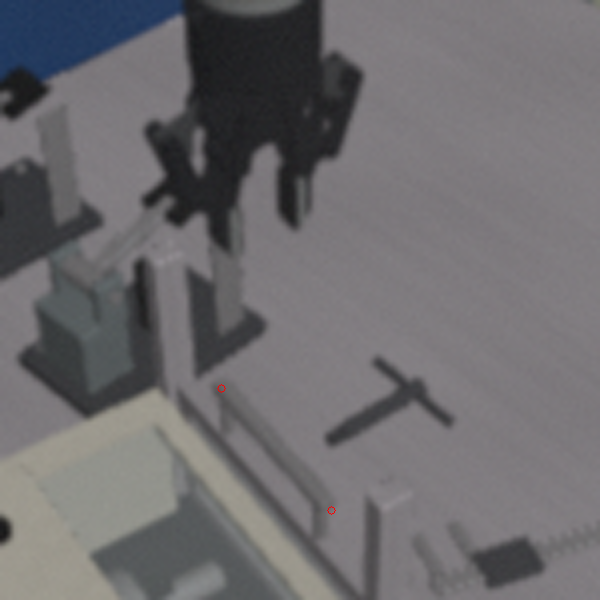

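Bar ends near (222,390) and (326,503), close to the projections for a fully-down guard (red). I'll confirm by touch with closed fingers: contact should come at TCP z of about 0.199.

Request:
send_rows:
  deltas:
    - [[0.007,-0.002,0],[0,-0.015,0.15],0]
    - [[0.007,-0.002,0],[0,-0.015,0.3],0]
    - [[0.007,-0.002,0],[0,-0.015,0.5],0]
    - [[0.007,-0.002,0],[0,-0.015,0.7],0]
    - [[0.007,-0.002,0],[0,-0.015,0.8],0]
    - [[0.007,-0.002,0],[0,-0.015,0.85],0]
    - [[0.007,-0.002,0],[0,-0.015,0.87],0]
    - [[0.007,-0.002,0],[0,-0.015,0.88],0]
    - [[0.007,-0.002,0],[0,-0.015,0.88],0]

```text
time: 8.37
tcp_pos: [0.5963, -0.0299, 0.1986]
orientation: [-0.006, 0.756, 0.654, -0.005]
wrist_force: [-17.8, 3.2, 25.7]
opening: 0.0
grip_force: 12.5
```

Request:
send_rows:
  deltas:
    - [[0,0,0],[0,0,0.01],0]
    - [[0,0,0],[0,0,0.02],0]
    - [[0,0,0],[0,0,0.03],0]
    - [[0,0,0],[0,0,0.03],0]

```text
time: 8.7
tcp_pos: [0.5968, -0.0299, 0.1978]
orientation: [-0.006, 0.756, 0.654, -0.003]
wrist_force: [-33.1, 5.1, 66.1]
opening: -0.004
grip_force: 32.5
```

Hard contact at TCP z 0.1985, so the bar centre is at 0.1915 and the guard is fully down. On to the pad.

Request:
send_rows:
  deltas:
    - [[0,0,0],[0,0,-0.15],0]
    - [[0,0,0],[0,0,-0.35],0]
    - [[0,0,0],[0,0,-0.55],0]
    - [[0,0,0],[0,0,-0.75],0]
    - [[0,0,0],[0,0,-0.75],0]
    - [[0,0,0],[0,0,-0.75],0]

```text
time: 9.2
tcp_pos: [0.6013, -0.0307, 0.3432]
orientation: [-0.002, 0.756, 0.654, -0.002]
wrist_force: [0.0, 0.2, -1.9]
opening: 0.001
grip_force: 0.0
```

```bash
python3 -c "
from h import *
delta([.52,-.19,.32],0.025)
delta([.431,-.345,.22],0.025)"
```

```text
t 9.2 pos [ 0.6013 -0.0307  0.3432] F [ 0.   0.2 -1.9] turn [-3.700e-03 -1.000e-04 -1.078e-01] shift [-0.8466 -0.2872  0.1178] q [-0.52  0.34  0.68  1.52 -0.22  1.36  0.03]
t 9.2 pos [ 0.6013 -0.0307  0.3432] F [ 0.   0.2 -1.9] turn [-3.700e-03 -1.000e-04 -1.078e-01] shift [-1.6774 -0.6132  0.6199] q [-0.52  0.34  0.68  1.52 -0.22  1.36  0.03]
```

Request:
send_rows:
  deltas:
    - [[-0.003,0,-0.05],[-0.846,-0.287,0.1],0]
    - [[-0.003,0,-0.108],[-0.846,-0.287,0.1],0]
    - [[-0.003,0,-0.108],[-0.846,-0.287,0.1],0]
    - [[-0.003,0,-0.108],[-0.846,-0.287,0.1],0]
    - [[-0.003,0,-0.108],[-0.846,-0.287,0.1],0]
    - [[-0.003,0,-0.108],[-0.846,-0.287,0.1],0]
    - [[-0.003,0,-0.108],[-0.846,-0.287,0.1],0]

```text
time: 9.78
tcp_pos: [0.5182, -0.1897, 0.3204]
orientation: [-0.003, 0.699, 0.715, -0.002]
wrist_force: [0.1, 0.7, 0.4]
opening: -0.004
grip_force: 0.0
```

```bash
python3 -c "
from h import *
delta([.431,-.345,.22],0.025)"
```

```text
t 9.78 pos [ 0.5182 -0.1897  0.3204] F [0.1 0.7 0.4] turn [-0.0048 -0.0004 -0.0009] shift [-0.7664 -0.4503  0.5048] q [-0.3   0.25  0.71  1.68 -0.17  1.28  0.46]
```

Request:
send_rows:
  deltas:
    - [[-0.004,0,0],[-0.766,-0.45,0.25],0]
    - [[-0.004,0,0],[-0.766,-0.45,0.25],0]
    - [[-0.004,0,0],[-0.766,-0.45,0.5],0]
    - [[-0.004,0,0],[-0.766,-0.45,0.5],0]
    - [[-0.004,0,0],[-0.766,-0.45,0.5],0]
    - [[-0.004,0,0],[-0.766,-0.45,0.5],0]
    - [[-0.004,0,0],[-0.766,-0.45,0.5],0]
    - [[-0.004,0,0],[-0.766,-0.45,0.5],0]

```text
time: 10.45
tcp_pos: [0.4335, -0.3435, 0.2213]
orientation: [-0.001, 0.697, 0.717, -0.0]
wrist_force: [-0.1, 0.3, -0.5]
opening: 0.002
grip_force: 0.0
```

```bash
python3 -c "
from h import *
import cv2
delta([.431,-.345,.15],0.025)
a=robot.read_camera('scene')[70:190,160:280,::-1];b=robot.read_camera('top')[160:260,290:390,::-1]
cv2.imwrite('pics/pad.png',np.hstack([cv2.resize(a,(400,400),interpolation=2),cv2.resize(b,(400,400),interpolation=2)]))"
```

```text
t 10.45 pos [ 0.4335 -0.3435  0.2213] F [-0.1  0.3 -0.5] turn [-0.0005 -0.0004  0.0016] shift [-0.0076 -0.0123  0.3567] q [ 0.01  0.35  0.74  1.82 -0.27  1.07  0.88]
```

View pics/pad.png

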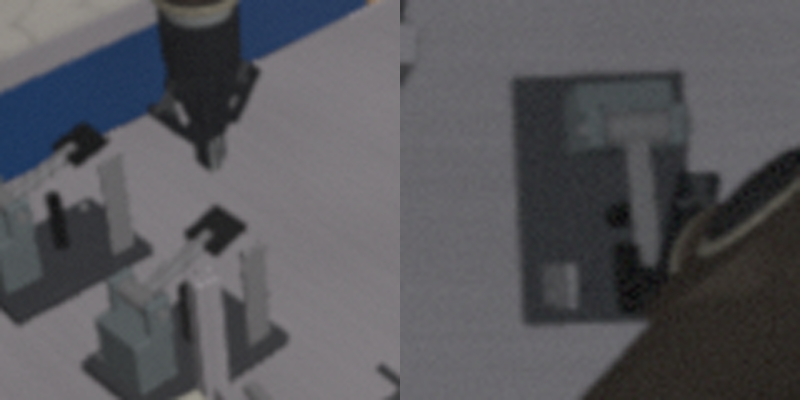

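The closed fingertip at crop (212,168) is straight above the pad at (216,232). The gauge plate at (256,290) is clear. Lowering.

Request:
send_rows:
  deltas:
    - [[0,0,0],[-0.008,-0.012,0.12],0]
    - [[0,0,0],[-0.008,-0.012,0.24],0]
    - [[0,0,0],[-0.008,-0.012,0.33],0]
    - [[0,0,0],[-0.008,-0.012,0.38],0]
    - [[0,0,0],[-0.008,-0.012,0.41],0]
    - [[0,0,0],[-0.008,-0.012,0.43],0]
    - [[0,0,0],[-0.008,-0.012,0.45],0]
    - [[0,0,0],[-0.008,-0.012,0.46],0]
    - [[0,0,0],[-0.008,-0.012,0.46],0]

```text
time: 11.3
tcp_pos: [0.43, -0.3465, 0.1302]
orientation: [0.0, 0.698, 0.716, 0.0]
wrist_force: [-2.5, 3.4, 5.5]
opening: -0.002
grip_force: 2.4
```

Request:
send_rows:
  deltas:
    - [[0,0,0],[0,0,0.02],0]
    - [[0,0,0],[0,0,0.04],0]
    - [[0,0,0],[0,0,0.06],0]
    - [[0,0,0],[0,0,0.07],0]
    - [[0,0,0],[0,0,0.07],0]
    - [[0,0,0],[0,0,0.07],0]
    - [[0,0,0],[0,0,0.07],0]

```text
time: 11.88
tcp_pos: [0.4293, -0.347, 0.1165]
orientation: [0.0, 0.698, 0.716, -0.0]
wrist_force: [-4.7, 2.5, 7.0]
opening: 0.002
grip_force: 3.6
```

Request:
send_rows:
  deltas:
    - [[0,0,0],[0,0,0.005],0]
    - [[0,0,0],[0,0,0.008],0]
    - [[0,0,0],[0,0,0.008],0]
    - [[0,0,0],[0,0,0.008],0]
    - [[0,0,0],[0,0,0.008],0]
    - [[0,0,0],[0,0,0.008],0]

```text
time: 12.38
tcp_pos: [0.4292, -0.347, 0.115]
orientation: [0.0, 0.698, 0.716, -0.0]
wrist_force: [-5.2, 2.4, 7.9]
opening: -0.001
grip_force: 3.8
```

```bash
python3 -c "
from h import *
import cv2
delta([.431,-.345,.115],0.025)
im=robot.read_camera('scene');a=im[90:190,180:280,::-1];b=im[150:270,180:300,::-1]
cv2.imwrite('pics/held.png',np.hstack([cv2.resize(a,(500,500),interpolation=2),np.vstack([cv2.resize(b,(300,300),interpolation=2),np.zeros((200,300,3),np.uint8)])]))"
```

```text
t 12.38 pos [ 0.4292 -0.347   0.115 ] F [-5.2  2.4  7.9] turn [-0.      0.0001 -0.0001] shift [ 0.0099  0.0092 -0.    ] q [ 0.09  0.49  0.67  1.93 -0.39  0.86  0.99]
```

View pics/held.png

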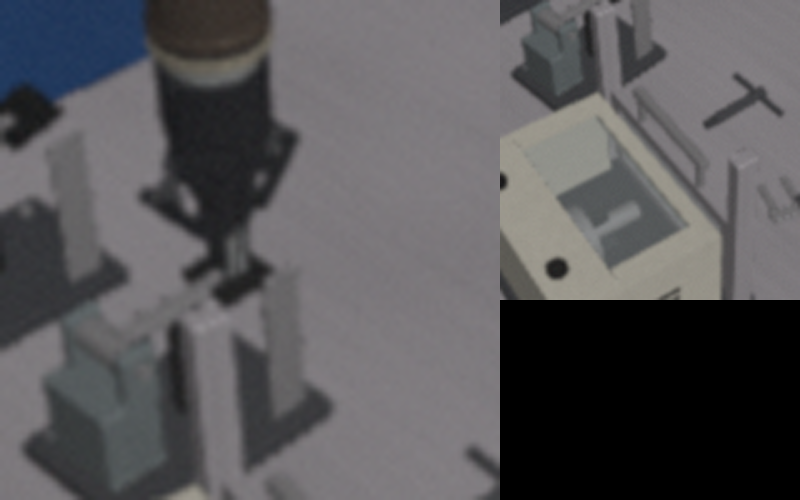

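The fingertip rests on the pad at (230,270) with the lever level. The force is 7.9 N (8 N expected at half travel), TCP z is 0.115 and the guard is down. Handing in.

```bash
python3 -c "
from station import robot
print(robot.sign_off())"
```

```text
the job is handed in; nothing more can be done
None
```

The guard is fully down (its stop confirmed by touch), and the closed gripper was holding the lever at half travel (tip at 115 mm, 7.9 N) when I handed the job in at about 12.5 s; I don't have the verdict.

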